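# Press a filter cartridge home with the locking bench clamp

## Task

Press the filter cartridge fully home in its socket with the bench clamp: squeeze the clamp's moving handle towards the fixed one until it goes over centre, and let go so that it stays locked on the cartridge for a second by itself. Then pull the release lever so that the clamp pops open and leave it open with the cartridge still fully home. Work the handle and the lever gently, do not touch the cartridge, and leave everything else on the bench where it stands.

Things in the scene. Friction and masses are not known exactly. Their poses are not given: they have to be found in the camera images.
- clamp: Bench clamp: locking pliers lying flat on an aluminium plate fixed to the table. Origin on the table under the moving handle's pivot; x from handles to jaws, y from fixed to moving handle, z up. In this frame (mm): plate x -165..190, y -140..65, 12 thick; fixed handle a bar 14 wide, x -155..-15, y -40, z 34..56; socket block (fixed jaw) x 123..167, y -124..-82, top z 62. Nothing is taller than 85.
- handle: Moving handle, a bar 14 mm wide, 22 tall. Origin at the pivot (= clamp origin), z up; the bar runs along its own -x to -150 mm at its own y +18 mm. Open, it stands 0.19 to 0.53 rad off the clamp's x axis, tip towards clamp +y. It swings level and stays where left. Push it towards the fixed handle (clamp -y): 4 to 10 N at the grip once the jaw meets the cartridge. More than 18 N bends it.
- handle_grip (a point): Middle of the moving handle's bar 130 mm from the pivot, 45 mm up: push here. Over centre lies anywhere from 0.17 rad short of parallel to the clamp's x axis to 0.09 rad past it; an unseen screw setting shifts it every time. There the resistance falls to nothing and the handle snaps 0.04 rad on by itself to a rigid stop and stays locked. Short of it, it springs back.
- release: Release lever, a flat bar along the clamp's x between the handles, ending beyond their free ends in an upright tab. Origin below its pivot at clamp (-85, -12) mm; tab at its own x -115 mm. With the clamp locked, pull the tab towards clamp -y: 4 to 10 N, trips after 5 to 12 mm, the clamp pops open and the lever goes slack. Rigid stop at 20 mm; springs back when let go. More than 18 N bends it.
- release_tab (a point): Middle of the lever's upright tab, 60 mm above the table. The tab is 18 mm along the clamp's x, 10 mm along y, z 37..83 mm. At rest it is at clamp (-200, -12) mm, 50 mm past the moving handle's end.
- jaw: Moving jaw, a steel arm driven by the moving handle, with a round sprung rubber pad. Origin on the table below its pivot at clamp (83, -28) mm.
- jaw_pad (a point): Place of the pad's face on the moving jaw, 45 mm up: at clamp (145, -44) mm closed, up to 20 mm more in y fully open.
- cartridge: White filter cartridge, a cylinder 24 mm across, 40 long, with a 10 mm nose, lying along the clamp's y in a cradle between the jaws at clamp x 145 mm. Origin at its middle, 45 mm up. At the start it stands 6 to 7.5 mm out of its socket (clamp y -56..-54.5 mm); fully home (shoulder on the block) it is at clamp y -62 mm. A seal resists with about 6 N and holds it where it is pushed.
- reagent_bottle: Bystander: small capped bottle, 44 mm across, 85 mm tall, origin under its base.
- beaker: Bystander: open glass beaker, 60 mm across, 75 mm tall, origin under its base.
- dish_tray: Bystander: open grey tray 90 x 120 x 30 mm, origin under its base.
- vial: Bystander: small amber vial, 24 mm across, 45 mm tall, origin under its base.
- tip_box: Bystander: closed blue box 120 x 85 x 65 mm, origin under its base.
- spatula: Bystander: steel spatula 170 mm long lying on the table.
- wash_bottle: Bystander: tall capped bottle, 66 mm across, 160 mm tall, origin under its base.
Mind the look-alikes: they are no part of the job. Leave any black look-alike of the cartridge alone.

How it is judged:
By the outcome, as a careful person would: the job done as asked, in the order asked, and still so for the second after the job is handed in, with the robot touching nothing.
It also fails if it takes over 58 s, if anything falls off the work surface, if the arm or the gripper's body presses on something with over 40 N, if the wrist force passes 120 N, or if a joint passes its speed limit or range.

## Robot

A 6-joint arm with a two-finger parallel gripper is mounted at the origin on the work surface. World frame = base frame: x ahead of the robot, y to its left, z up, the work surface at z = 0. Lengths are in m, angles in rad, forces in N, time in s.
With the tool pointing down it reaches from about 0.375 to 0.925 m from the base axis. Payload 5.7 kg.
Tool frame: the origin (TCP) lies between the finger pads; the fingertips stand 19 mm ahead of it and the grasp point (between the pads) is the TCP (manip.tcp_to_tips is the distance from the TCP to the fingertips, in m); z points along the fingers, x is the direction in which the jaws open and shut, and the axes are right-handed (so a half turn about z gives the same grasp; the last joint's range is limited). The gripper opens to 85 mm and grips with 20 to 120 N. Pads are 22 mm wide; open, the fingers measure 114 mm over their backs; the gripper's body (76 mm by 85 mm) begins 54 mm behind the grasp point. The pads swing forward as they close: fully open they stand 13 mm farther back than shut.
Start: joints at [-1.22, 0.359, 1.51, -0, 1.272, -0.115], TCP at [0.269, -0.536, 0.25] pointing down, gripper open.
Joint ranges: [-2.97, 2.97], [-1.01, 2.36], [0.21, 2.38], [-0.96, 4.11], [0.2, 2.71], [-2.98, 2.98]. Speed limits (rad/s): [2.39, 2.39, 3.14, 3.14, 3.14, 3.14].

## Interface

Orientations are given as a unit quaternion [x, y, z, w].
In Python, from rig import sensors, cams, order, manip gives the robot as it stands. The module is installed in compiled form; this text tells all that it offers.
- The arm moves only by the tool step_arm, never from a script. Its arguments are lists of equal length, an entry for each row: "twist": the turn, a rotation vector about the tool's x, y, z in rad, a list of three; "delta_pos": the shift along the tool's x, y, z in m, a list of three; "grip": the opening, from 0 (shut) to 1 (fully open). In form: {"twist": [[wx, wy, wz], ...], "delta_pos": [[dx, dy, dz], ...], "grip": [grip, ...]}. A call has 1 to 12 rows; each row shifts and turns the commanded pose from where the row before left it, along the tool's axes as they then stand; what a row does not reach is not made up. A row lasts 1/12 s, in which the tool goes at most 41.7 mm and 7.16 degrees, less where a joint would pass 70% of its speed; a pose out of reach is approached as far as the arm can. A call with a gripper value outside its range is refused whole. The fingers move at their own pace and stop on an object; the grip force is fixed at half the most. Time passes only in rows, so rows that do not move let the fingers close. It gives the time, the measured TCP pose, the force and the opening at its end, in the units of the state.
- sensors.get_obs(): the state, without advancing time (a new reading comes with each control period).
- cams.snapshot(name): name is "side" or "top" or "wrist"; returns the picture (420x560x3 uint8, blue, green, red); there is no depth.
- cams.get_calibration(name): a dict with "intrinsics" (3x3 intrinsics, pixels), "R" (3x3) and "t" (3): a world point X has camera coordinates R X + t. Camera axes: x right, y down, z forward; pixel columns grow to the right and rows downward; lengths in m; the calibration is good to about 2 mm. A picture is of the moment at which its call begins: read the wrist's pose just before it. get_calibration takes no time and is no camera call; for the wrist camera it gives the pose at the moment of the call.
- order.hand_in(): hands the job in, once; it reports no verdict.
The state is a dict: "time": time; "q": joint angles; "joint_velocities": joint speeds; "joint_torque": joint torques, N m; "eef_pos": TCP position; "eef_rot": TCP orientation; "wrist_force": force on the tool from outside, world axes, zero at the start; "ft_torque": the same for the moment, N m; "opening": opening from 0.0 (shut) to 1.0 (fully open).
Only numpy, scipy, OpenCV 4.12 (cv2) and the standard library are available. Lean on these libraries where they do the work, as an engineer would, in place of code of your own. Each camera call takes 0.05 s, during which the arm holds its last target. There are 200 camera calls.

## Working session

There is one attempt and no reset: what is moved stays moved. The work goes in short steps, Python scripts to look and compute and a tool call to move; the robot and the scene stay as the last step left them, time stands still between calls to the robot, and variables do not carry over. Pictures are saved under pics/ and viewed, about 8 in all and at most 12, crops included, and the job is handed in when it is done.

Besides the shell and the picture viewer there is one more tool, called in YAML: its name, and indented under it one key for each argument. step_arm: Moves the arm, as the interface text tells. Its arguments: {"type":"object","properties":{"twist":{"type":"array"},"delta_pos":{"type":"array"},"grip":{"type":"array"}},"required":["twist","delta_pos","grip"]}

```bash
mkdir -p pics; python3 - <<'E'
from rig import sensors,cams,manip
import cv2,numpy as np
for n in ("top","side"):
    cv2.imwrite(f"pics/{n}0.png",cams.snapshot(n)); c=cams.get_calibration(n); print(n,c)
print(sensors.get_obs(),manip.tcp_to_tips)
E
```

```text
top {'intrinsics': array([[452.45840986,   0.        , 281.25988309],
       [  0.        , 452.45840986, 206.9433215 ],
       [  0.        ,   0.        ,   1.        ]]), 'R': array([[ 0.02165752, -0.99975839, -0.00375721],
       [-0.97717645, -0.02037368, -0.21145   ],
       [ 0.21132236,  0.00825094, -0.97738159]]), 't': array([0.02513703, 0.59312484, 1.16083356])}
side {'intrinsics': array([[410.20834151,   0.        , 285.85722019],
       [  0.        , 410.20834151, 206.43637306],
       [  0.        ,   0.        ,   1.        ]]), 'R': array([[-0.95508073, -0.29607403,  0.01268708],
       [-0.16560164,  0.497718  , -0.85138292],
       [ 0.24575778, -0.81524043, -0.52439122]]), 't': array([0.57555164, 0.1532589 , 1.26180357])}
{'time': 0.1, 'q': array([-1.22009000e+00,  3.59429173e-01,  1.51133493e+00,  1.70181434e-05,
        1.27247535e+00, -1.15101000e-01]), 'joint_velocities': array([-7.78882302e-04, -1.06754438e-03, -2.79132855e-03,  9.46891840e-04,
        1.47157176e-03, -4.80144750e-05]), 'joint_torque': array([-1.91194922e-03, -5.28654635e+01, -2.79350942e+01, -3.92536231e-04,
        5.04009164e-03,  3.67691584e-06]), 'eef_pos': array([ 0.26928498, -0.53553171,  0.24953579]), 'eef_rot': array([ 8.51216422e-01, -5.24814181e-01, -6.41589323e-04, -5.16149649e-04]), 'wrist_force': array([0.00453235, 0.58491472, 0.06251621]), 'ft_torque': array([-0.01621809, -0.01209951, -0.00764634]), 'opening': 0.9999060232294856} 0.019
```

View pics/top0.png

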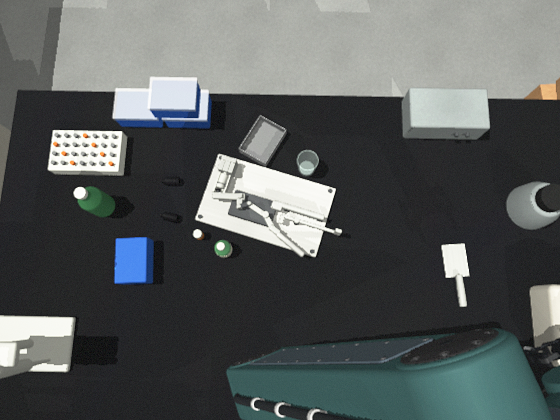

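View pics/side0.png

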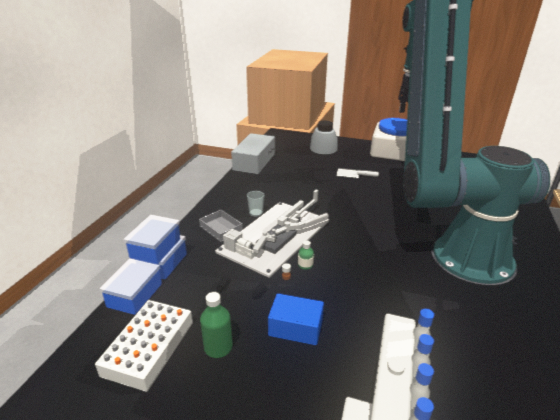

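The top view shows the clamp with its plate corners at about (218,155), (336,188), (323,257) and (197,219). The jaws are on the left, the open moving handle ends near (303,254), and the tab is at about (338,232). The side view agrees. Next I'll enlarge a crop of the top view and fit the frame.

```bash
cat > h.py <<'E'
import numpy as np
from rig import cams
def ray(n,uv,z,c=None):
    c=c or cams.get_calibration(n); K,R,t=c["intrinsics"],c["R"],c["t"]
    d=R.T@np.linalg.solve(K,[uv[0],uv[1],1]); o=-R.T@t
    return o+d*(z-o[2])/d[2]
def proj(n,X,c=None):
    c=c or cams.get_calibration(n); p=c["intrinsics"]@(c["R"]@np.asarray(X)+c["t"]); return p[:2]/p[2]
E
python3 - <<'E'
from h import *
import cv2
im=cv2.imread("pics/top0.png")
x0,y0=185,140
cr=cv2.resize(im[y0:y0+130,x0:x0+173],None,fx=4.6,fy=4.6,interpolation=cv2.INTER_CUBIC)
cv2.imwrite("pics/crop.png",cr)
hsv=cv2.cvtColor(im,cv2.COLOR_BGR2HSV)
m=((hsv[...,2]>120)&(hsv[...,1]<60)).astype(np.uint8)
m[:150]=0;m[262:]=0;m[:,:190]=0;m[:,350:]=0
n,l,s,_=cv2.connectedComponentsWithStats(m); k=1+s[1:,4].argmax(); print(s[k])
m=(l==k).astype(np.uint8); m=cv2.morphologyEx(m,cv2.MORPH_CLOSE,np.ones((9,9)))
c=cv2.findContours(m,0,2)[0]; c=max(c,key=cv2.contourArea)
h=cv2.convexHull(c); print(cv2.approxPolyDP(h,2.5,True)[:,0].tolist())
E
```

```text
[ 195  154  147  103 8078]
[[195, 216], [217, 155], [222, 154], [335, 188], [341, 232], [315, 256], [301, 256], [196, 220]]
```

View pics/crop.png

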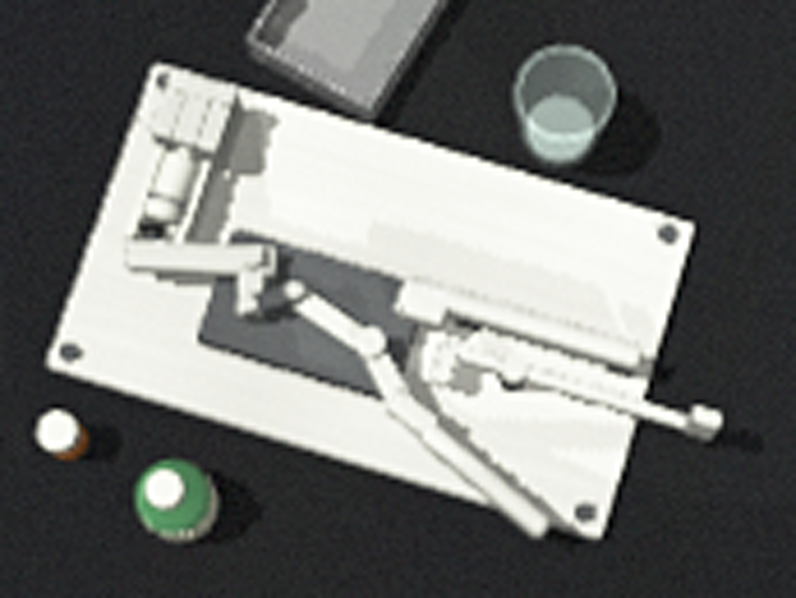

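The crop shows the plate corners at (155,63), (693,222), (602,540) and (48,367). The handle tip is at (535,530), the elbow (its pivot) near (370,340), and the tab top at (703,418). The bottle is at (165,495) and the vial at (60,435), and both are clear of the handles.

```bash
cat >> h.py <<'E'
def fit(A,B):
    a,b=A-A.mean(0),B-B.mean(0)
    th=np.arctan2((a[:,0]*b[:,1]-a[:,1]*b[:,0]).sum(),(a*b).sum())
    R=np.array([[np.cos(th),-np.sin(th)],[np.sin(th),np.cos(th)]]); return th,R,B.mean(0)-R@A.mean(0)
E
python3 - <<'E'
from h import *
px=lambda x,y:((x+.5)/4.6-.5+185,(y+.5)/4.6-.5+140)
C=np.array([[190,-140],[-165,-140],[-165,65],[190,65]])/1e3
W=np.array([ray("top",px(*p),.012)[:2] for p in [(155,63),(693,222),(602,540),(48,367)]])
th,R,o=fit(C,W); print("th",th,"o",o,"res",(C@R.T+o-W)*1e3)
inv=lambda p:(R.T@(p[:2]-o)*1e3).round(1)
for n,p,z in [("tab",(703,413),.083),("tip",(535,525),.056),("elbow",(372,338),.056),("block c",(195,115),.062),("fixed end",(640,352),.056),("cart",(170,185),.057)]:
    w=ray("top",px(*p),z); print(n,w.round(4),inv(w))
for n,p in [("grip .35",None)]:
    pass
E
```

```text
th 1.2922556014866822 o [0.57260405 0.08078398] res [[ 0.6525546   0.93157214]
 [-0.49479637 -2.02052719]
 [ 0.28206521 -0.83116245]
 [-0.43982344  1.9201175 ]]
tab [ 0.5309 -0.1116  0.083 ] [-196.4  -12.8]
tip [ 0.4677 -0.0173  0.056 ] [-123.1   73.9]
elbow [0.5761 0.0803 0.056 ] [ 0.5 -3.5]
block c [0.7094 0.1904 0.062 ] [ 143.  -101.4]
fixed end [ 0.571  -0.0778  0.056 ] [-153.   -42.1]
cart [0.6669 0.204  0.057 ] [144.4 -56.8]
```

```bash
cat >> h.py <<'E'
from rig import sensors
TH,O=1.2923,np.array([.5726,.0808])
def rot(a): return np.array([[np.cos(a),-np.sin(a)],[np.sin(a),np.cos(a)]])
def c2w(p,phi=0): return rot(TH-phi)@(np.array(p)/1e3)+O      # handle frame at phi -> world
def yaw():
    from scipy.spatial.transform import Rotation as Q
    o=sensors.get_obs(); M=Q.from_quat(o["eef_rot"]).as_matrix(); return o,M,np.arctan2(M[1,0],M[0,0])
def go(p,phi,z,yawt):
    o,M,y=yaw(); w=np.r_[c2w(p,phi),z]
    print("target",w.round(4),"pos",o["eef_pos"].round(4),"tool yaw",round(y,3),"twist z",round(-(yawt-y),3))
    c,s=np.cos(yawt),np.sin(yawt); T=np.array([[c,s,0],[s,-c,0],[0,0,-1]]).T
    print("delta after turn",(T.T@(w-o["eef_pos"])).round(4),"F",o["wrist_force"].round(2))
E
python3 -c "
from h import *
go((-130,18+7+14.5+20),.42,.15,TH-np.pi/2-.42)
print(c2w((-130,0),0))"
```

```text
target [0.4434 0.0195 0.15  ] pos [ 0.2693 -0.5355  0.2495] tool yaw -1.105 twist z -0.406
delta after turn [-0.2236 -0.537   0.0995] F [0.   0.58 0.06]
[ 0.53686167 -0.04419109]
```

step_arm:
  twist:
    - [0,0,-0.1015]
    - [0,0,-0.1015]
    - [0,0,-0.1015]
    - [0,0,-0.1015]
    - [0,0,0]
    - [0,0,0]
    - [0,0,0]
    - [0,0,0]
    - [0,0,0]
    - [0,0,0]
    - [0,0,0]
    - [0,0,0]
  delta_pos:
    - [0,0,0]
    - [0,0,0]
    - [0,0,0]
    - [0,0,0]
    - [-0.0132,-0.0316,0]
    - [-0.0132,-0.0316,0]
    - [-0.0132,-0.0316,0]
    - [-0.0132,-0.0316,0]
    - [-0.0132,-0.0316,0]
    - [-0.0132,-0.0316,0]
    - [-0.0132,-0.0316,0]
    - [-0.0132,-0.0316,0]
  grip: [0,0,0,0,0,0,0,0,0,0,0,0]

```text
time: 1.1
eef_pos: [0.3512, -0.2728, 0.25]
eef_rot: [0.939, -0.343, -0.0, -0.0]
wrist_force: [0.2, 0.2, -1.4]
opening: 0.003
```

step_arm:
  twist:
    - [0,0,0]
    - [0,0,0]
    - [0,0,0]
    - [0,0,0]
    - [0,0,0]
    - [0,0,0]
    - [0,0,0]
    - [0,0,0]
    - [0,0,0]
    - [0,0,0]
  delta_pos:
    - [-0.0132,-0.0316,0.01]
    - [-0.0132,-0.0316,0.01]
    - [-0.0132,-0.0316,0.01]
    - [-0.0132,-0.0316,0.01]
    - [-0.0132,-0.0316,0.01]
    - [-0.0132,-0.0316,0.01]
    - [-0.0132,-0.0316,0.01]
    - [-0.0132,-0.0316,0.01]
    - [-0.0132,-0.0316,0.01]
    - [0,0,0]
  grip: [0,0,0,0,0,0,0,0,0,0]

```text
time: 1.93
eef_pos: [0.4435, 0.0243, 0.1588]
eef_rot: [0.94, -0.341, -0.001, -0.001]
wrist_force: [-0.3, -0.4, -1.0]
opening: 0.001
```

```bash
python3 - <<'E'
from h import *
import cv2
c=cams.get_calibration("wrist"); cv2.imwrite("pics/w1.png",cams.snapshot("wrist"))
go((-130,18+7+14.5+20),.42,.047,TH-np.pi/2-.42)
for p in [(-150,25),(-150,11),(-20,18)]: print(p,proj("wrist",np.r_[c2w(p,.42),.056],c).round())
E
```

```text
target [0.4434 0.0195 0.047 ] pos [0.443  0.0221 0.1593] tool yaw -0.694 twist z 0.004
delta after turn [0.0021 0.0017 0.1123] F [ 0.2  -0.37 -0.41]
(-150, 25) [326. 252.]
(-150, 11) [345. 252.]
(-20, 18) [346.  66.]
```

View pics/w1.png

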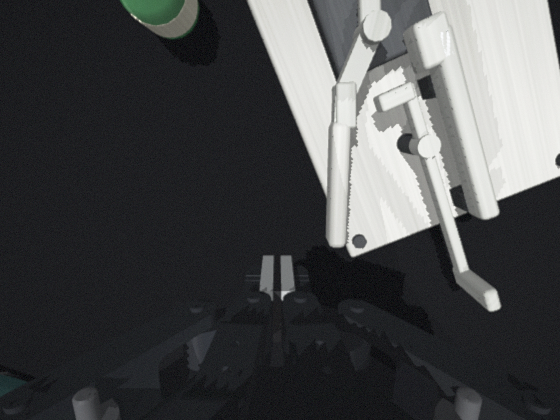

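The wrist view shows the handle end at (338,245), against a predicted (335,252). The frame is good to about 5 mm. I'll go down beside the handle, on its outer side.

step_arm:
  twist:
    - [0,0,0]
    - [0,0,0]
    - [0,0,0]
    - [0,0,0]
    - [0,0,0]
    - [0,0,0]
    - [0,0,0]
  delta_pos:
    - [0,0,0.025]
    - [0,0,0.025]
    - [0,0,0.025]
    - [0,0,0.025]
    - [0,0,0.012]
    - [0,0,0]
    - [0,0,0]
  grip: [0,0,0,0,0,0,0]

```text
time: 2.57
eef_pos: [0.4427, 0.0187, 0.0481]
eef_rot: [0.939, -0.343, -0.001, 0.0]
wrist_force: [-0.3, -1.0, -0.8]
opening: 0.003
```

step_arm:
  twist:
    - [0,0,0]
    - [0,0,0]
    - [0,0,0]
    - [0,0,0]
    - [0,0,0]
    - [0,0,0]
    - [0,0,0]
    - [0,0,0]
  delta_pos:
    - [0.002,0,0]
    - [0.002,0,0]
    - [0.002,0,0]
    - [0.002,0,0]
    - [0.002,0,0]
    - [0.002,0,0]
    - [0.002,0,0]
    - [0,0,0]
  grip: [0,0,0,0,0,0,0,0]

```text
time: 3.23
eef_pos: [0.4547, 0.0103, 0.0484]
eef_rot: [0.94, -0.342, 0.0, -0.0]
wrist_force: [-0.3, -0.3, -0.4]
opening: -0.0
```

```bash
python3 - <<'E'
from h import *
go((-130,18+7+14.5),.42,.047,TH-np.pi/2-.42)
E
```

```text
target [0.4588 0.0066 0.047 ] pos [0.4547 0.0103 0.0484] tool yaw -0.699 twist z -0.001
delta after turn [0.0055 0.0002 0.0014] F [-0.33 -0.28 -0.43]
```

step_arm:
  twist:
    - [0,0,0]
    - [0,0,0]
    - [0,0,0]
    - [0,0,-0.012]
    - [0,0,-0.012]
    - [0,0,-0.012]
    - [0,0,-0.012]
    - [0,0,-0.012]
    - [0,0,-0.012]
    - [0,0,-0.012]
    - [0,0,-0.012]
    - [0,0,-0.012]
  delta_pos:
    - [0.002,0,0]
    - [0.002,0,0]
    - [0.002,0,0]
    - [0.00156,0.00047,0]
    - [0.00156,0.00047,0]
    - [0.00156,0.00047,0]
    - [0.00156,0.00047,0]
    - [0.00156,0.00047,0]
    - [0.00156,0.00047,0]
    - [0.00156,0.00047,0]
    - [0.00156,0.00047,0]
    - [0.00156,0.00047,0]
  grip: [0,0,0,0,0,0,0,0,0,0,0,0]

```text
time: 4.23
eef_pos: [0.4665, -0.0047, 0.0482]
eef_rot: [0.957, -0.291, -0.001, -0.0]
wrist_force: [-1.7, 4.5, 0.0]
opening: 0.001
```

step_arm:
  twist:
    - [0,0,-0.012]
    - [0,0,-0.012]
    - [0,0,-0.012]
    - [0,0,-0.012]
    - [0,0,-0.012]
  delta_pos:
    - [0.00156,0.00047,0]
    - [0.00156,0.00047,0]
    - [0.00156,0.00047,0]
    - [0.00156,0.00047,0]
    - [0.00156,0.00047,0]
  grip: [0,0,0,0,0]

```text
time: 4.65
eef_pos: [0.4721, -0.0111, 0.0482]
eef_rot: [0.965, -0.262, -0.001, -0.0]
wrist_force: [-2.3, 5.7, -0.0]
opening: 0.002
```

```bash
python3 - <<'E'
from h import *
import cv2
ph=.42-14*.012
c=cams.get_calibration("wrist"); cv2.imwrite("pics/w2.png",cams.snapshot("wrist"))
go((-130,18+7+14.5),ph,.047,TH-np.pi/2-ph)
for p in [(-150,25),(-150,11),(-20,18)]: print(p,proj("wrist",np.r_[c2w(p,ph),.056],c).round())
E
```

```text
target [ 0.4728 -0.0113  0.047 ] pos [ 0.4723 -0.0113  0.0482] tool yaw -0.529 twist z 0.001
delta after turn [ 0.0005 -0.0002  0.0012] F [-1.46  5.19  0.29]
(-150, 25) [312. 343.]
(-150, 11) [345. 343.]
(-20, 18) [348. -12.]
```

View pics/w2.png

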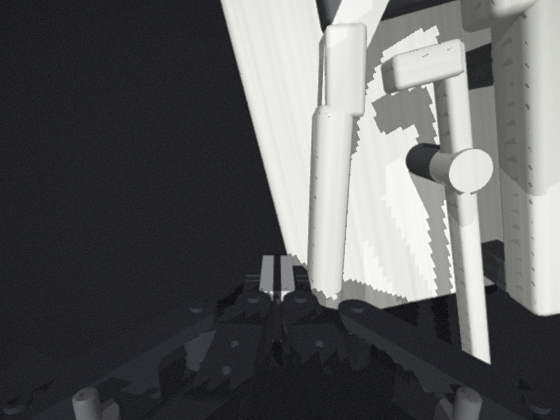

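The view shows the finger against the outer face of the bar, which runs from (325,290) to (338,110). The normal force is about 4 N and there's some tangential drag, so I'll drop the lateral part of the moves.

step_arm:
  twist:
    - [0,0,-0.012]
    - [0,0,-0.012]
    - [0,0,-0.012]
    - [0,0,-0.012]
  delta_pos:
    - [0.00156,-0.0002,0]
    - [0.00156,-0.0002,0]
    - [0.00156,-0.0002,0]
    - [0.00156,-0.0002,0]
  grip: [0,0,0,0]

```text
time: 5.03
eef_pos: [0.4746, -0.0138, 0.0478]
eef_rot: [0.971, -0.238, -0.004, 0.001]
wrist_force: [-10.4, -0.7, 4.9]
opening: -0.002
```

step_arm:
  twist:
    - [0,0,-0.012]
    - [0,0,-0.012]
    - [0,0,0]
  delta_pos:
    - [0.00156,0.0002,0]
    - [0.00156,0.0002,0]
    - [0,0,0]
  grip: [0,0,0]

```text
time: 5.28
eef_pos: [0.4767, -0.0159, 0.0477]
eef_rot: [0.974, -0.227, -0.004, 0.001]
wrist_force: [-9.3, -1.5, 4.6]
opening: -0.001
```

step_arm:
  twist:
    - [0,0,-0.011]
    - [0,0,-0.011]
    - [0,0,0]
  delta_pos:
    - [0.0015,0.0003,0]
    - [0.0015,0.0003,0]
    - [0,0,0]
  grip: [0,0,0]

```text
time: 5.53
eef_pos: [0.479, -0.0178, 0.0476]
eef_rot: [0.976, -0.216, -0.004, 0.001]
wrist_force: [-10.1, -0.8, 4.0]
opening: 0.001
```

step_arm:
  twist:
    - [0,0,-0.011]
    - [0,0,-0.011]
    - [0,0,0]
  delta_pos:
    - [0.0015,0.0003,0]
    - [0.0015,0.0003,0]
    - [0,0,0]
  grip: [0,0,0]

```text
time: 5.78
eef_pos: [0.4818, -0.0197, 0.0476]
eef_rot: [0.979, -0.205, -0.004, 0.001]
wrist_force: [-9.3, -2.6, 2.4]
opening: 0.003
```

step_arm:
  twist:
    - [0,0,-0.011]
    - [0,0,-0.011]
    - [0,0,0]
  delta_pos:
    - [0.0015,0.0003,0]
    - [0.0015,0.0003,0]
    - [0,0,0]
  grip: [0,0,0]

```text
time: 6.03
eef_pos: [0.486, -0.0216, 0.0477]
eef_rot: [0.981, -0.194, -0.002, 0.001]
wrist_force: [-4.4, -0.8, -1.4]
opening: 0.002
```

```bash
cat >> h.py <<'E'
def st(off=0):
    o,M,y=yaw(); p=rot(-TH)@(o["eef_pos"][:2]-O)*1e3; f=rot(-TH)@o["wrist_force"][:2]
    r=np.hypot(*p); phi=np.arctan2(p[1],-p[0])-np.arcsin(0) 
    ph=np.arctan2(p[1],-p[0])-np.arcsin((25+14.5)/r)
    print("t",o["time"],"clamp xy",p.round(1),"F clamp",f.round(1),"phi pos",ph.round(3),"phi yaw",round(TH-np.pi/2-y,3))
E
python3 -c "
from h import *
st()"
```

```text
t 6.0333 clamp xy [-122.3   55.2] F clamp [-2.  4.] phi pos 0.125 phi yaw 0.113
```

step_arm:
  twist:
    - [0,0,-0.011]
    - [0,0,0]
  delta_pos:
    - [0.0015,0.0003,0]
    - [0,0,0]
  grip: [0,0]

```text
time: 6.2
eef_pos: [0.4895, -0.0225, 0.0481]
eef_rot: [0.982, -0.189, -0.0, 0.0]
wrist_force: [-0.9, -0.5, -0.8]
opening: 0.0
```

The force has dropped to nothing, so the handle seems to have gone over centre. I'll back off and check.

step_arm:
  twist:
    - [0,0,0]
    - [0,0,0]
    - [0,0,0]
    - [0,0,0]
    - [0,0,0]
    - [0,0,0]
    - [0,0,0]
    - [0,0,0]
    - [0,0,0]
    - [0,0,0]
    - [0,0,0]
    - [0,0,0]
  delta_pos:
    - [-0.004,0,0]
    - [-0.008,0,0]
    - [-0.008,0,0]
    - [-0.01,0,0]
    - [0,0,-0.02]
    - [0,0,-0.03]
    - [0,0,-0.03]
    - [0,0,-0.03]
    - [0,0,0]
    - [0,0,0]
    - [0,0,0]
    - [0,0,0]
  grip: [0,0,0,0,0,0,0,0,0,0,0,0]

```text
time: 7.2
eef_pos: [0.4604, -0.0102, 0.1571]
eef_rot: [0.982, -0.19, -0.001, -0.0]
wrist_force: [-0.4, -0.2, -0.8]
opening: 0.003
```

```bash
python3 - <<'E'
from h import *
import cv2
c=cams.get_calibration("wrist"); a=cams.snapshot("wrist");b=cams.snapshot("top")
cr=cv2.resize(b[145:265,185:345],(560,420),interpolation=cv2.INTER_CUBIC)
cv2.imwrite("pics/w3.png",cv2.resize(np.hstack([a,cr]),(800,300)))
st()
for ph in (.12,.08,.05): print(ph,[proj("wrist",np.r_[c2w(p,ph),.056],c).round() for p in [(-150,18),(-20,18)]])
go((-200,-12+5+14.5+15),0,.16,TH-np.pi/2)
E
```

```text
t 7.3 clamp xy [-118.4   82.6] F clamp [-0.5 -0.5] phi pos 0.332 phi yaw 0.103
0.12 [array([343., 252.]), array([358.,  64.])]
0.08 [array([351., 253.]), array([359.,  65.])]
0.05 [array([357., 253.]), array([360.,  66.])]
target [ 0.496  -0.1053  0.16  ] pos [ 0.4606 -0.0103  0.157 ] tool yaw -0.382 twist z -0.103
delta after turn [ 0.0601  0.0816 -0.003 ] F [ 0.38 -0.58 -0.41]
```

View pics/w3.png

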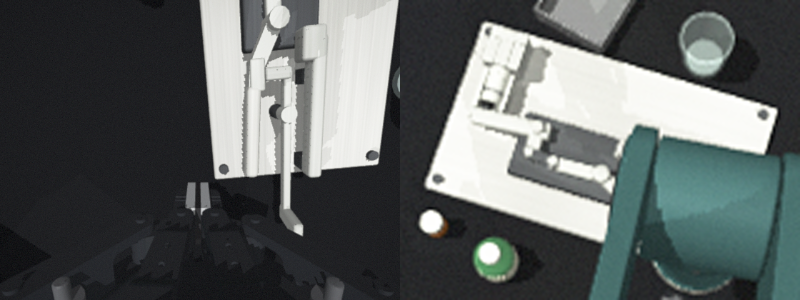

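The wrist view shows the handle staying closed with its end at (351,245) in full pixels, i.e. phi ≈ 0.08. That is about 0.04 past where the resistance went, so it's locked. Next is the tab, on its +y side.

step_arm:
  twist:
    - [0,0,-0.0515]
    - [0,0,-0.0515]
    - [0,0,0]
    - [0,0,0]
    - [0,0,0]
    - [0,0,0]
    - [0,0,0]
    - [0,0,0]
    - [0,0,0]
    - [0,0,0]
    - [0,0,0]
  delta_pos:
    - [0,0,0]
    - [0,0,0]
    - [0.02,0.027,0]
    - [0.02,0.027,0]
    - [0.02,0.027,0]
    - [0,0,0.02]
    - [0,0,0.025]
    - [0,0,0.025]
    - [0,0,0.025]
    - [0,0,0]
    - [0,0,0]
  grip: [0,0,0,0,0,0,0,0,0,0,0]

```text
time: 8.22
eef_pos: [0.4954, -0.1044, 0.0617]
eef_rot: [0.99, -0.139, -0.003, -0.001]
wrist_force: [0.8, 0.6, 0.4]
opening: -0.002
```

```bash
python3 - <<'E'
from h import *
import cv2
c=cams.get_calibration("wrist"); a=cams.snapshot("wrist"); cv2.imwrite("pics/w4.png",a)
st(); go((-200,-12+5+14.5),0,.06,TH-np.pi/2)
E
```

```text
t 8.2667 clamp xy [-199.3   21.9] F clamp [-0.1 -0.1] phi pos -0.089 phi yaw 0.0
target [ 0.5104 -0.1094  0.06  ] pos [ 0.4967 -0.1048  0.0629] tool yaw -0.279 twist z -0.0
delta after turn [0.0144 0.0007 0.0029] F [ 0.08 -0.14  0.48]
```

View pics/w4.png

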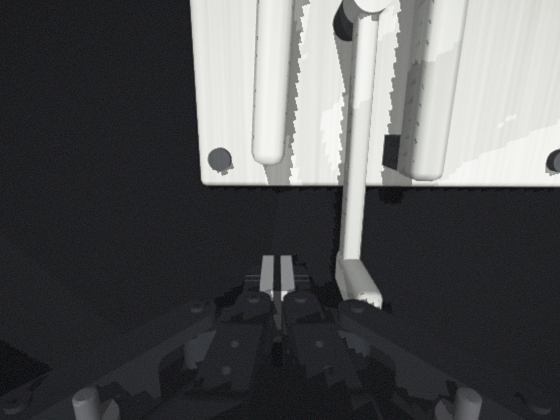

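The wrist view shows the tab at (355,280), with the fingertips at (278,275) beside it on the +y side. The moving handle is still closed, with its end at (268,158). I'll come up a little and approach.

step_arm:
  twist:
    - [0,0,0]
    - [0,0,0]
    - [0,0,0]
    - [0,0,0]
    - [0,0,0]
    - [0,0,0]
    - [0,0,0]
  delta_pos:
    - [0,0,-0.006]
    - [0.002,0,0]
    - [0.002,0,0]
    - [0.002,0,0]
    - [0.002,0,0]
    - [0.002,0,0]
    - [0,0,0]
  grip: [0,0,0,0,0,0,0]

```text
time: 8.85
eef_pos: [0.5075, -0.1079, 0.0695]
eef_rot: [0.99, -0.139, 0.0, 0.0]
wrist_force: [0.4, 0.6, -0.1]
opening: 0.0
```

step_arm:
  twist:
    - [0,0,0]
    - [0,0,0]
    - [0,0,0]
    - [0,0,0]
  delta_pos:
    - [0.0015,0,0]
    - [0.0015,0,0]
    - [0.0015,0,0]
    - [0,0,0]
  grip: [0,0,0,0]

```text
time: 9.18
eef_pos: [0.5113, -0.109, 0.0692]
eef_rot: [0.99, -0.139, -0.0, -0.0]
wrist_force: [-0.7, -0.1, 0.9]
opening: -0.002
```

step_arm:
  twist:
    - [0,0,0]
    - [0,0,0]
    - [0,0,0]
  delta_pos:
    - [0.0015,0,0]
    - [0.0015,0,0]
    - [0,0,0]
  grip: [0,0,0]

```text
time: 9.43
eef_pos: [0.5133, -0.1096, 0.0691]
eef_rot: [0.99, -0.139, -0.001, -0.0]
wrist_force: [-3.4, 0.4, 1.5]
opening: 0.003
```

step_arm:
  twist:
    - [0,0,0]
    - [0,0,0]
    - [0,0,0]
  delta_pos:
    - [0.0015,0,0]
    - [0.0015,0,0]
    - [0,0,0]
  grip: [0,0,0]

```text
time: 9.68
eef_pos: [0.5146, -0.11, 0.069]
eef_rot: [0.99, -0.139, -0.002, -0.0]
wrist_force: [-7.6, 0.8, 6.4]
opening: -0.003
```

step_arm:
  twist:
    - [0,0,0]
    - [0,0,0]
    - [0,0,0]
  delta_pos:
    - [0.0015,0,0]
    - [0.0015,0,0]
    - [0,0,0]
  grip: [0,0,0]

```text
time: 9.93
eef_pos: [0.5186, -0.1111, 0.0692]
eef_rot: [0.99, -0.139, -0.001, -0.0]
wrist_force: [-1.2, 0.2, -0.2]
opening: 0.003
```

step_arm:
  twist:
    - [0,0,0]
    - [0,0,0]
    - [0,0,0]
  delta_pos:
    - [0.0015,0,0]
    - [0.001,0,0]
    - [0,0,0]
  grip: [0,0,0]

```text
time: 10.18
eef_pos: [0.523, -0.1122, 0.0693]
eef_rot: [0.99, -0.139, 0.0, -0.0]
wrist_force: [-0.4, 0.7, -0.4]
opening: 0.002
```

It tripped and the lever went slack. I'll back away slowly so the lever follows, then look.

step_arm:
  twist:
    - [0,0,0]
    - [0,0,0]
    - [0,0,0]
    - [0,0,0]
    - [0,0,0]
    - [0,0,0]
    - [0,0,0]
    - [0,0,0]
    - [0,0,0]
    - [0,0,0]
    - [0,0,0]
    - [0,0,0]
  delta_pos:
    - [-0.003,0,0]
    - [-0.003,0,0]
    - [-0.004,0,0]
    - [-0.005,0,0]
    - [-0.006,0,0]
    - [-0.006,0,0]
    - [-0.006,0,0]
    - [0,0,-0.025]
    - [0,0,-0.04]
    - [0,0,-0.04]
    - [0,0.035,-0.035]
    - [0,0.035,0]
  grip: [0,0,0,0,0,0,0,0,0,0,0,0]

```text
time: 11.18
eef_pos: [0.4761, -0.1656, 0.2099]
eef_rot: [0.991, -0.137, 0.005, 0.001]
wrist_force: [1.7, -0.6, 0.1]
opening: -0.001
```

step_arm:
  twist:
    - [0,0,0]
    - [0,0,0]
    - [0,0,0]
    - [0,0,0]
    - [0,0,0]
    - [0,0,0]
    - [0,0,0]
  delta_pos:
    - [0,0.035,0]
    - [0,0.035,0]
    - [0,0.035,0]
    - [0,0.035,0]
    - [0,0.035,0]
    - [0,0,0]
    - [0,0,0]
  grip: [0,0,0,0,0,0,0]

```text
time: 11.77
eef_pos: [0.4237, -0.3346, 0.2036]
eef_rot: [0.99, -0.141, 0.0, -0.0]
wrist_force: [0.1, -0.1, -0.2]
opening: 0.001
```

```bash
python3 - <<'E'
from h import *
import cv2
b=cams.snapshot("top"); cv2.imwrite("pics/top5.png",b)
A=cv2.imread("pics/top0.png")
f=lambda im:cv2.resize(im[145:275,185:345],None,fx=5,fy=4.6*5/4.6,interpolation=cv2.INTER_CUBIC)[:600]
cv2.imwrite("pics/top5c.png",f(b))
for n,i in(("before",A),("after",b)):
    s=cv2.resize(i[150:200,205:250],None,fx=7,fy=7,interpolation=cv2.INTER_CUBIC); cv2.imwrite(f"pics/{n}.png",s)
a0,a1=[cv2.imread(f"pics/{n}.png") for n in("before","after")]
cv2.imwrite("pics/ba.png",np.hstack([a0,a1]))
for y in (-62,-55):
  for e,z in((-20,.045),(20,.045)):
    u=proj("top",np.r_[c2w((145,y+e)),z]); print(y,e,(((u-[205,150])+.5)*7-.5).round())
st()
E
```

```text
-62 -20 [142. 161.]
-62 20 [110. 254.]
-55 -20 [136. 177.]
-55 20 [104. 270.]
t 11.8167 clamp xy [-438.8   29.3] F clamp [-0.5  0.2] phi pos -0.023 phi yaw 0.002
```

View pics/top5c.png

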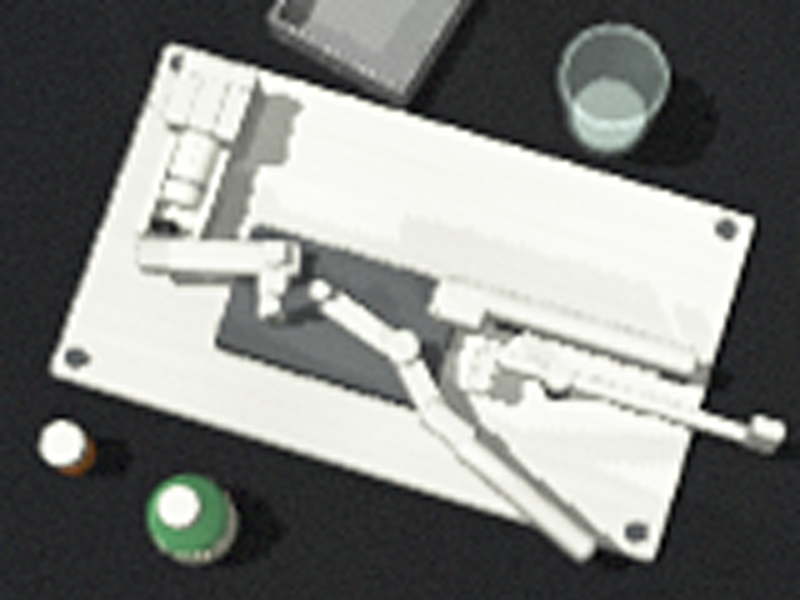

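View pics/ba.png

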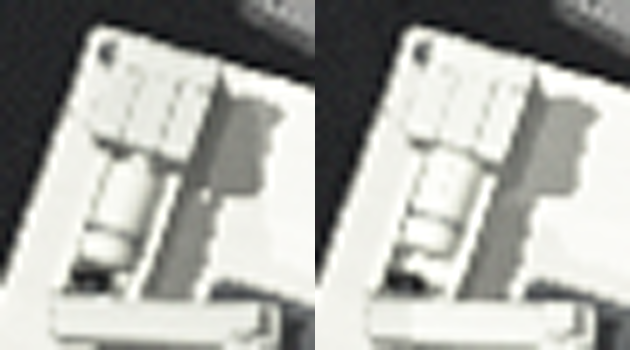

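The enlarged top view shows the clamp open again, with the handle tip at (590,550), and the lever back at rest with its tab at (770,430). In the before/after pair the cartridge's outer end went from about (105,265) to (115,250). That is roughly the 17 px expected for 7 mm. The shoulder gap at the block has closed, and the bystanders are unmoved.

```bash
python3 -c "
from rig import order
print(order.hand_in())"
```

```text
the job is handed in; nothing more can be done
None
```

The job is done and handed in at about 12 s of the 58 s allowed; hand-in gives no verdict.

- **Clamping:** I pushed the moving handle in small steps with the shut fingers. The push stayed at about 8 N, and the largest wrist reading was about 11 N. The resistance fell to nothing about 0.12 rad short of parallel. When I let go, the handle stayed locked at about 0.08 rad. It stayed locked on its own for about 3 s.
- **Release:** I pulled the release tab towards the fixed handle. The largest push was about 8 N, with a wrist reading of about 10 N. The lever tripped after several millimetres, went slack and sprang back.
- **Last checks:** The last top view shows the clamp open and the lever back at rest. The cartridge is about 7 mm further in, with no gap at its shoulder, and the bottle, vial, beaker and tray look unmoved. The gripper is well clear and the wrist force is near zero.
- **Limits of the checks:** I judged the cartridge by eye from an enlarged top view, good to about 1–2 mm. I did not re-check the bystanders farther from the clamp. Both pushes showed an unexplained vertical force of up to about 6 N, probably friction. No check failed or disagreed.

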